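# Work a jammed wedge key out of a prism mould and stow it on its key board

## Robot

A 7-joint arm with a two-finger parallel gripper is mounted at the origin on a cart in front of the work surface, level with it; the furniture and walls round the work are solid. World frame = base frame: x ahead of the robot, y to its left, z up, the work surface at z = 0. Lengths are in mm, angles in rad, forces in N, time in s.
With the tool pointing down it reaches from about 425 to 875 mm from the base axis. Payload 4.7 kg.
Tool frame: the origin (TCP) lies midway between the tips of the shut fingers; the grasp point (between the pads) lies 19 mm behind it; z points along the fingers, y is the line along which they close (so a half turn about z gives the same grasp; the last joint's range is limited). The gripper opens to 85 mm and grips with 20 to 120 N. Pads are 22 mm wide; open, the fingers measure 114 mm over their backs; the gripper's body (76 mm by 85 mm) begins 54 mm behind the grasp point. The pads swing forward as they close: fully open they stand 13 mm farther back than shut.
Start: joints at [-1.321, 0.321, -0.07, 1.45, 0.023, 1.371, -0.057], TCP at [151.88, 632.026, 231.349] pointing down, gripper open.
Joint ranges: [-2.86, 2.86], [-0.3, 2.09], [-1.38, 1.24], [0.06, 2.45], [-1.56, 4.7], [0.09, 2.05], [-2.69, 2.69]. Speed limits (rad/s): [2.57, 2.57, 3.14, 3.14, 3.14, 3.14, 3.14].

## Interface

Orientations are given as [roll, pitch, yaw] about the fixed x, y, z axes, in that order (R = Rz(yaw) Ry(pitch) Rx(roll)).
In Python, from workcell import * gives the robot as it stands.
- The arm moves only by the tool jog_arm, never from a script. Its argument "targets" is a list of rows, each an object of numbers: "x", "y", "z": the shift along the tool's x, y, z in mm; "wx", "wy", "wz": the turn, a rotation vector about the tool's x, y, z in degrees. A call has 1 to 5 rows; each row shifts and turns the commanded pose from where the row before left it, along the tool's axes as they then stand; what a row does not reach is not made up. A row lasts 1/12 s, in which the tool goes at most 41.7 mm and 7.16 degrees, less where a joint would pass 70% of its speed; a pose out of reach is approached as far as the arm can. A call is refused whole if a number of a shift passes 41.7 or a number of a turn 7.16, either way. A call with a gripper value outside its range is refused whole. "gripper" is the closure, from -1 (fully open) to 1 (shut), so that 0 is half open, set as the call begins (left out, the last holds). The fingers move at their own pace and stop on an object; "squeeze" is the grip in N (left out, the last holds). Time passes only in rows, so rows that do not move let the fingers close. It gives the time, the measured TCP pose, the force, the opening and the grip force at its end, in the units of the state.
- state(): the state, without advancing time (a new reading comes with each control period).
- get_image(name): name is "scene" or "top" or "wrist"; returns a dict with "image" (400x640x3 uint8, red, green, blue), "fx", "fy", "cx", "cy" (pixels), "rvec" (rotation vector, rad) and "tvec" (3), from world to camera coordinates, as OpenCV has them; the wrist camera has in their place "hand_eye" (4x4, takes a point from camera to tool coordinates, whose origin is the TCP and whose axes are the flange's). Camera axes: x right, y down, z forward; pixel columns grow to the right and rows downward; lengths in mm; the calibration is good to about 2 mm. A picture is of the moment at which its call begins: read the wrist's pose just before it. There is no depth.
- close_job(): hands the job in; it is judged then, once.
Trained networks look in a picture, given as the dict that the camera call returned (one of the last four; its "shot" number tells which), for a name from the list of things; names that differ only in an ending like _2 or _b are one class to them, and where a whole thing is asked for, a point or a joint stands for the part that bears it (a point fixed in the world has none). Each returns a list of dicts, best first, with "score" (0 to 1); they miss things now and then, are a little off and sometimes report something else, mostly with a low value. They report only what shows in the picture. A call takes as long as a camera call. They do not tell look-alikes from the thing itself.
- spot_in(picture, thing): "extent" ([left, top, right, bottom] in pixels, round what is visible of it).
- cut_out(picture, thing): "mask" (400x640 bool, what is visible of it) and "extent" ([left, top, right, bottom] in pixels, round what is visible of it).
The state is a dict: "clock": time; "joints": joint angles; "qd": joint speeds; "joint_torque": joint torques, N m; "tcp_pos": TCP position; "ee_rot": TCP orientation; "ft_force": force on the tool from outside, world axes, zero at the start; "ft_torque": the same for the moment, N m; "grip_width": opening from 0.0 (shut) to 1.0 (fully open); "grasp_force": force on a finger pad.
Only numpy, scipy, OpenCV 4.12 (cv2) and the standard library are available. Lean on these libraries where they do the work, as an engineer would, in place of code of your own. Each camera call takes 0.05 s, during which the arm holds its last target. There are 200 camera calls.

## Task

The cured prism is to be stripped: work the steel wedge key out of the mould's slot. It is jammed, and a straight pull only lifts the whole mould, which must stay down on its bed plate, so take the key by its head and coax it up with small pulls to one side and the other until it slides free. Lay it down flat on the bench and let go of it, then take it again across its shank and lay it in the empty pocket of the wooden key board, head in the wide end and fully down; leave the sample tin and the marker where they are.

Things in the scene. Friction and masses are not known exactly. Their poses are not given: they have to be found in the camera images.
- key_mid (a point): middle of the loose steel wedge key (0.3 kg), half-way along its length, width and thickness. z runs along the key from thin tip to head (up at the start), x across its width, y through its thickness. Length 105 mm. Shank 34 mm wide, the first 81 mm from the tip, 10 mm thick at the tip growing evenly to 18 mm under the head (both broad faces slope); 15 mm at the middle.
- key_head (a point): middle of the key's T head, 40.5 mm from key_mid to +z, same axes. The head is 46 mm wide, 18 mm thick and 24 mm long. At the start the key stands upright in the mould's slot with its upper 59 mm proud, and must rise 46 mm to clear it.
- key: the same key as a body; its origin lies at the middle of the tip, 52.5 mm from key_mid, same axes
- slot (a point): on the mould: middle of the key slot's mouth, 72 mm above the bench, on the key's axis at the start. z up, x along the slot (the key's width), y across it. The slot is 44 mm long for the 34 mm key: 5 mm of room at either edge, so the key can be slid, or leaned about 0.15 rad, either way along x.
- side_plate (a joint): slide (m) of the springy side plate that squeezes the key's broad faces with about 30 N: 0 while tight, 0.0025 once the key has risen 25 mm and the squeeze is gone. Friction (about 0.6) holds the key: pulled straight it slips only at about 30 N, more than the mould weighs, but while it is being slid or rocked sideways it rises with far less pull.
- mould (a joint): lift (m) of the mould above its bed plate, 0 when down; it must never pass 5 mm. The mould (20 N with its prism, 220 x 130 mm, 60 mm high) stands on two dowels that keep it from sliding or turning, not from being lifted.
- bed: the fixed steel bed plate under the mould, 250 x 160 x 12 mm, origin under its centre, x along the mould
- pocket (a point): where key_mid lies when seated in the empty pocket: 7.5 mm above its floor, 19.5 mm above the bench. z up; the key lies along x, head to -x, on either broad face. The pocket is 8 mm deep and T-shaped like the key with 2 mm of room all round (109 mm long, 38 mm wide, 50 mm at the head). A seated key stands about 7 mm proud of the board at its middle.
- key_board: the fixed wooden key board, 145 mm along x, 184 mm along y, top 20 mm above the bench, origin under its centre. Half-way along the pocket are finger notches 34 mm wide, as deep as the pocket, reaching 48 mm to either side of its middle. A second, like key is fixed in the other pocket, 76 mm to +y.
- tin: bystander: loose aluminium sample tin, 71 mm in diameter, 47 mm high, upright; origin under its centre
- marker: bystander: loose black felt marker 133 mm long, 18 mm thick, lying; origin under its centre
Mind the look-alikes: they are no part of the job. Leave any purple look-alike of the key alone.

How it is judged (in metres and radians):
On the way, in this order (a step that is already met when the one before it is completed fails the run):
1. the key is drawn clear of the slot (distance between key_mid and slot above 0.07 m and value of joint mould below 0.002 m), for 0.1 s.
2. the key lies flat on the bench, let go and at rest (height (world z) of key_mid below 0.014 m and angle between key_mid's own z axis and vertical above 1.4 rad and linear speed of key below 0.02 m/s and contact force between the fingers and key below 0.1 N), for 0.2 s.
At the end, for the whole second after the job is handed in: The key lies still and fully down in the empty pocket, head in the wide end (its middle within 5 mm of the pocket's in plan and 3 mm in height, its axis within 7 degrees), and the mould sits on its bed plate (x of key_mid in the frame of pocket between -0.005 and 0.005 m and y of key_mid in the frame of pocket between -0.005 and 0.005 m and z of key_mid in the frame of pocket between -0.003 and 0.003 m and x of key_head in the frame of pocket below -0.03 m and angle between the z axis of key_mid and the x axis of pocket, either way round below 0.12 rad and linear speed of key below 0.02 m/s and value of joint mould below 0.002 m); the robot touches nothing.
It fails at once if the mould is lifted more than 5 mm off its bed plate (value of joint mould above 0.005 m).
It fails at once if the tin is moved by more than 25 mm (distance of tin from where it was at the start of the episode above 0.025 m).
It fails at once if the marker is moved by more than 25 mm (distance of marker from where it was at the start of the episode above 0.025 m).
It also fails if it takes over 67 s, if anything falls off the work surface, if the arm or the gripper's body presses on something with over 40 N, if the wrist force passes 120 N, or if a joint passes its speed limit or range.

## Working session

There is one attempt and no reset: what is moved stays moved. The work goes in short steps, Python scripts to look and compute and a tool call to move; the robot and the scene stay as the last step left them, time stands still between calls to the robot, and variables do not carry over. Pictures are saved under pics/ and viewed, at most 10 in all, crops included, and the job is handed in when it is done.

Besides the shell and the picture viewer there is one more tool, called after "Request:" as name(argument=value, ...), one argument or row to a line, values as JSON. jog_arm: Moves the arm, as the interface text tells. Its arguments: {"type":"object","properties":{"targets":{"type":"array"},"gripper":{"type":"number"},"squeeze":{"type":"number"}},"required":["targets"]}

```bash
mkdir -p pics
cat > h.py <<'E'
from workcell import *
import numpy as np, cv2
from scipy.spatial.transform import Rotation as R
def cam(p):
    """world->camera R,t"""
    if 'hand_eye' in p:
        s=p['st']; T=np.eye(4); T[:3,:3]=R.from_euler('xyz',s['ee_rot']).as_matrix(); T[:3,3]=s['tcp_pos']
        M=np.linalg.inv(T@np.array(p['hand_eye'])); return M[:3,:3],M[:3,3]
    return cv2.Rodrigues(np.array(p['rvec'],float))[0],np.array(p['tvec'],float).ravel()
def shot(n):
    s=state(); p=get_image(n); p['st']=s; return p
def back(p,u,v,z):
    """pixel -> world point on plane z"""
    Rm,t=cam(p); d=Rm.T@np.array([(u-p['cx'])/p['fx'],(v-p['cy'])/p['fy'],1]); c=-Rm.T@t
    return c+d*(z-c[2])/d[2]
def proj(p,X):
    Rm,t=cam(p); q=Rm@np.array(X,float)+t; return np.array([p['fx']*q[0]/q[2]+p['cx'],p['fy']*q[1]/q[2]+p['cy']])
def save(p,n,box=None,k=1):
    im=p['image'][:,:,::-1]
    if box: im=im[box[1]:box[3],box[0]:box[2]]
    cv2.imwrite('pics/'+n,cv2.resize(im,None,fx=k,fy=k,interpolation=cv2.INTER_CUBIC))
E
python3 - <<'E'
from h import *
print(state())
for n in ['scene','top']:
    p=shot(n); save(p,n+'0.png')
    Rm,t=cam(p); print(n,p['fx'],-Rm.T@t)
    for th in ['key','mould','key_board','tin','marker','bed']:
        for d in spot_in(p,th)[:4]: print(th,np.round(d['extent']),round(d['score'],2))
E
```

```text
{'clock': 0.0, 'joints': array([-1.32093204,  0.32180179, -0.07010185,  1.45169823,  0.02259421,
        1.37076631, -0.05691571]), 'qd': array([ 1.70908298e-04,  4.78736062e-05, -1.88057130e-03, -9.29394031e-04,
        5.90155151e-04, -9.35254799e-04, -1.72326678e-03]), 'joint_torque': array([ 3.39052131e-04, -4.93584037e+01, -3.81794740e-01, -3.14320743e+01,
        1.31873216e-02,  1.16953778e-02, -1.75924828e-05]), 'tcp_pos': array([151.74068367, 631.4870893 , 230.22572701]), 'ee_rot': array([-3.13970826e+00,  8.72320806e-05,  2.90585891e+00]), 'ft_force': array([ 0.49200297, -0.22394271, -0.06034017]), 'ft_torque': array([ 0.02356203,  0.06783057, -0.01827458]), 'grasp_force': 0.0, 'grip_width': 1.0006347511606397}
scene 380.73051885556407 [ 139.45785816 -633.15562045  883.85197522]
key [330. 280. 347. 317.] 0.77
key [392. 273. 416. 305.] 0.6
key [374. 209. 388. 232.] 0.52
key [359. 220. 406. 255.] 0.18
mould [332. 211. 427. 287.] 0.66
key_board [257. 127. 323. 181.] 0.85
tin [252. 126. 319. 180.] 0.6
tin [261. 204. 287. 235.] 0.57
marker [275. 246. 316. 270.] 0.67
top 450.7533683788504 [ 389.70169865  -52.73091102 1132.8871755 ]
key [422. 163. 453. 180.] 0.75
key [364. 136. 379. 160.] 0.57
key [398. 226. 424. 237.] 0.46
mould [339. 106. 408. 202.] 0.74
mould [151. 136. 232. 200.] 0.61
key_board [150. 138. 233. 201.] 0.83
tin [273. 218. 304. 252.] 0.67
marker [312. 223. 361. 250.] 0.59
bed [334. 103. 407. 202.] 0.82
```

View pics/scene0.png

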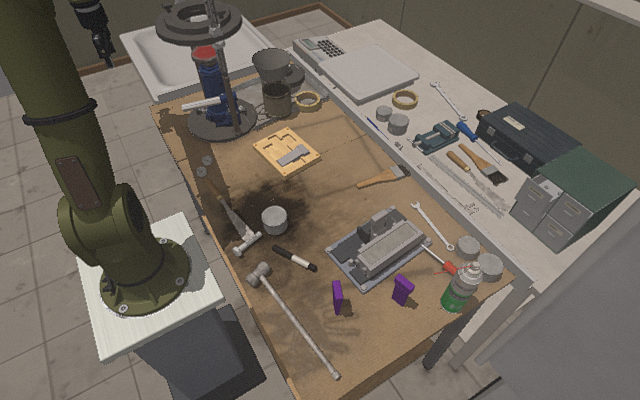

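Run:
```python
from h import *
p=shot('top'); save(p,'top1.png',(140,90,470,270),2.4)
for u,v,z in [(371,148,131),(371,148,72),(371,152,12),(191,169,20),(288,235,47),(336,236,9),(437,171,10),(411,231,10)]: print(u,v,z,np.round(back(p,u,v,z)))
```

```text
371 148 131 [ 554. -221.  131.]
371 148 72 [ 564. -231.   72.]
371 152 12 [ 564. -241.   12.]
191 169 20 [516. 205.  20.]
288 235 47 [356. -35.  47.]
336 236 9 [ 352. -153.    9.]
437 171 10 [ 517. -409.   10.]
411 231 10 [ 366. -342.   10.]
```

View pics/top1.png

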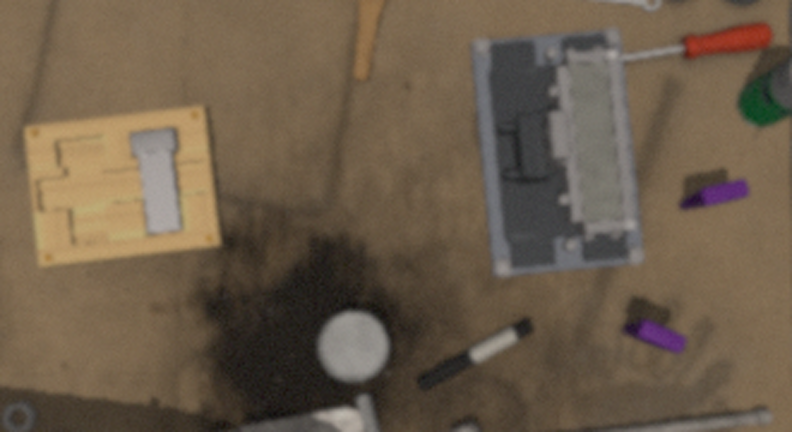

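The purple pieces at scene (337,297) and (402,290) are look-alikes. The real key is the steel T standing in the mould at about (380,220). A tall stand at about (222,115) may be in the arm's path, so I'll check that and enlarge the key.

Run:
```python
from h import *
p=shot('scene')
for u,v in [(222,118),(190,120),(257,120),(275,110),(290,85),(160,30)]: print(u,v,np.round(back(p,u,v,0)))
t=cv2.resize(p['image'][195:295,320:440],(480,400),interpolation=cv2.INTER_CUBIC)
q=shot('top'); b=cv2.resize(q['image'],(640,400))[:, :320]
cv2.imwrite('pics/c2.png',np.hstack([t,b])[:,:,::-1])
for d in cut_out(q,'key_board')[:1]+cut_out(q,'bed')[:1]+cut_out(q,'mould')[:1]:
    m=np.argwhere(d['mask'])[:,::-1].astype(np.float32); print(cv2.minAreaRect(m))
```

```text
222 118 [412. 490.   0.]
190 120 [309. 540.   0.]
257 120 [516. 413.   0.]
275 110 [598. 431.  -0.]
290 85 [721. 540.   0.]
160 30 [ 411. 1251.    0.]
((190.65309143066406, 167.83963012695312), (60.06614303588867, 77.41038513183594), 83.48019409179688)
((370.6671447753906, 153.08767700195312), (100.28803253173828, 64.11943054199219), 83.9909896850586)
((373.2655029296875, 152.40977478027344), (93.72344207763672, 55.03322219848633), 84.47245788574219)
```

View pics/c2.png

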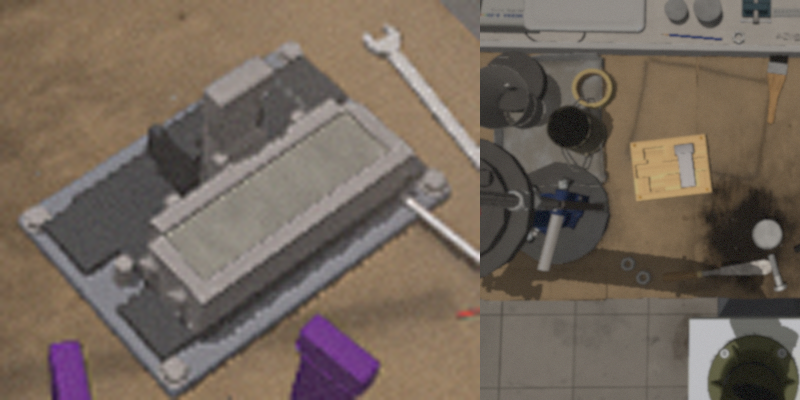

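The enlarged crop shows the steel key's T head at crop (240,82), which is scene (380,216). It is grey and stands in the mould, as described, while the purple ones stand loose on the bench. The tall stand is near (412,490), so I'll pull in first and then swing round it.

Request:
jog_arm(
  targets=[
    {"y":-40},
    {"y":-40},
    {"y":-40},
    {"y":-40},
    {"y":-30},
  ],
  gripper=-1,
  squeeze=80,
)

```text
schema error: expected keys x, y, z, wx, wy, wz
```

Request:
jog_arm(
  targets=[
    {"x":-40,"y":-2,"wz":5.2},
    {"x":-40,"y":-2,"wz":5.2},
    {"x":-40,"y":-2,"wz":5.2},
    {"x":-40,"y":-2,"wz":5.2},
    {"x":-40,"y":-2,"wz":5.2},
  ],
)

```text
schema error: expected keys x, y, z, wx, wy, wz
```

Request:
jog_arm(
  targets=[
    {"x":0,"y":-40,"z":0,"wx":0,"wy":0,"wz":0},
    {"x":0,"y":-40,"z":0,"wx":0,"wy":0,"wz":0},
    {"x":0,"y":-40,"z":0,"wx":0,"wy":0,"wz":0},
    {"x":0,"y":-40,"z":0,"wx":0,"wy":0,"wz":0},
    {"x":0,"y":-30,"z":0,"wx":0,"wy":0,"wz":0},
  ],
  gripper=-1,
  squeeze=80,
)

```text
clock: 1.42
tcp_pos: [106.9, 444.5, 231.1]
ee_rot: [-3.141, 0.0, 2.906]
ft_force: [0.3, -0.0, 0.9]
grip_width: 0.999
grasp_force: 0.0
```

Request:
jog_arm(
  targets=[
    {"x":-40,"y":-2,"z":0,"wx":0,"wy":0,"wz":5.2},
    {"x":-40,"y":-2,"z":0,"wx":0,"wy":0,"wz":5.2},
    {"x":-40,"y":-2,"z":0,"wx":0,"wy":0,"wz":5.2},
    {"x":-40,"y":-2,"z":0,"wx":0,"wy":0,"wz":5.2},
    {"x":-40,"y":-2,"z":0,"wx":0,"wy":0,"wz":5.2},
  ],
)

```text
clock: 1.83
tcp_pos: [286.5, 357.0, 231.7]
ee_rot: [3.14, -0.0, 2.448]
ft_force: [0.8, 0.8, -0.5]
grip_width: 0.998
grasp_force: 0.0
```

Request:
jog_arm(
  targets=[
    {"x":-36,"y":-17,"z":0,"wx":0,"wy":0,"wz":3},
    {"x":-37,"y":-15,"z":0,"wx":0,"wy":0,"wz":3},
    {"x":-38,"y":-13,"z":0,"wx":0,"wy":0,"wz":3},
    {"x":-38,"y":-11,"z":0,"wx":0,"wy":0,"wz":3},
    {"x":-39,"y":-9,"z":0,"wx":0,"wy":0,"wz":3},
  ],
)

```text
clock: 2.25
tcp_pos: [370.9, 175.8, 231.6]
ee_rot: [3.14, -0.0, 2.188]
ft_force: [0.8, 0.4, 1.1]
grip_width: 0.998
grasp_force: 0.0
```

Request:
jog_arm(
  targets=[
    {"x":-39,"y":-7,"z":0,"wx":0,"wy":0,"wz":3},
    {"x":-40,"y":-5,"z":0,"wx":0,"wy":0,"wz":3},
    {"x":-40,"y":-3,"z":0,"wx":0,"wy":0,"wz":3},
    {"x":-40,"y":-1,"z":0,"wx":0,"wy":0,"wz":3},
    {"x":-40,"y":1,"z":0,"wx":0,"wy":0,"wz":3},
  ],
)

```text
clock: 2.67
tcp_pos: [456.0, -5.4, 231.8]
ee_rot: [3.14, -0.001, 1.926]
ft_force: [0.7, -0.3, 0.5]
grip_width: 0.996
grasp_force: 0.0
```

Request:
jog_arm(
  targets=[
    {"x":-40,"y":3,"z":0,"wx":0,"wy":0,"wz":3},
    {"x":-40,"y":6,"z":0,"wx":0,"wy":0,"wz":3},
    {"x":-39,"y":8,"z":0,"wx":0,"wy":0,"wz":3},
    {"x":-39,"y":10,"z":0,"wx":0,"wy":0,"wz":3},
    {"x":-15,"y":5,"z":0,"wx":0,"wy":0,"wz":2},
  ],
)

```text
clock: 3.08
tcp_pos: [533.2, -168.3, 232.0]
ee_rot: [3.14, 0.004, 1.676]
ft_force: [-1.2, -1.2, 0.5]
grip_width: 1.0
grasp_force: 0.0
```

Run:
```python
from h import *
s=state(); print(s['clock'],s['tcp_pos'],s['ee_rot'],s['joints'])
p=shot('wrist'); save(p,'w1.png'); print(np.round(p['hand_eye'],2),p['fx'],p['cx'],p['cy'])
for d in spot_in(p,'key')[:3]: print(d['extent'],d['score'])
q=shot('top')
for d in cut_out(q,'key_board')[:1]+cut_out(q,'bed')[:1]:
    b=cv2.boxPoints(cv2.minAreaRect(np.argwhere(d['mask'])[:,::-1].astype(np.float32))); print(np.round([back(q,*x,16)[:2] for x in b]))
```

```text
3.0833 [ 533.20305623 -168.27573814  231.99600503] [3.14003033 0.00432213 1.67628691] [-0.51647248  0.15520354  0.86029413  1.70885084 -0.1176397   1.3293755
  0.47120038]
[[  -0.     -0.96   -0.27   68.07]
 [   1.     -0.     -0.      0.  ]
 [   0.     -0.27    0.96 -142.77]
 [   0.      0.      0.      1.  ]] 296.4380572265533 321.15947948427237 198.8836948409593
[242.7, 183.8, 437.5, 299.7] 0.72
[317.6, 228.9, 371.6, 273.6] 0.61
[280.6, 309.1, 294.9, 329.1] 0.51
[[581. 311.]
 [605. 124.]
 [455. 106.]
 [433. 291.]]
[[ 652. -127.]
 [ 690. -171.]
 [ 469. -356.]
 [ 432. -312.]]
```

View pics/w1.png

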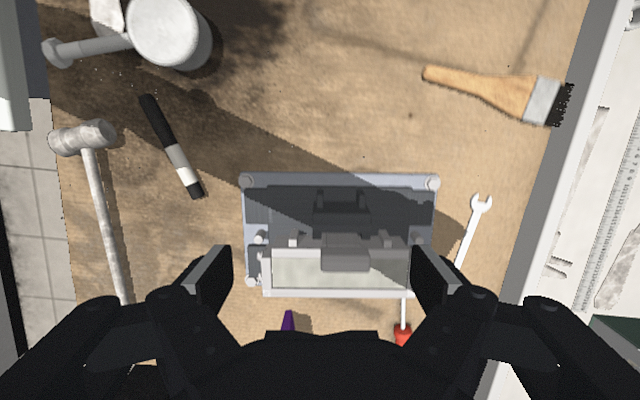

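The wrist view shows the key head at about (344,250) and the bed edge running nearly level from (240,175) to (437,178). I'll enlarge the head.

Run:
```python
from h import *
p=shot('wrist'); save(p,'w2.png',(230,165,450,305),3.6)
for X in [(560,-225,131)]: print(proj(p,X))
for u,v,z in [(240,180,12),(437,182,12),(265,294,72),(408,290,72)]: print(np.round(back(p,u,v,z)))
```

```text
[343.55913938 270.86486136]
[ 433. -180.   12.]
[ 677. -154.   12.]
[ 482. -297.   72.]
[ 646. -273.   72.]
```

View pics/w2.png

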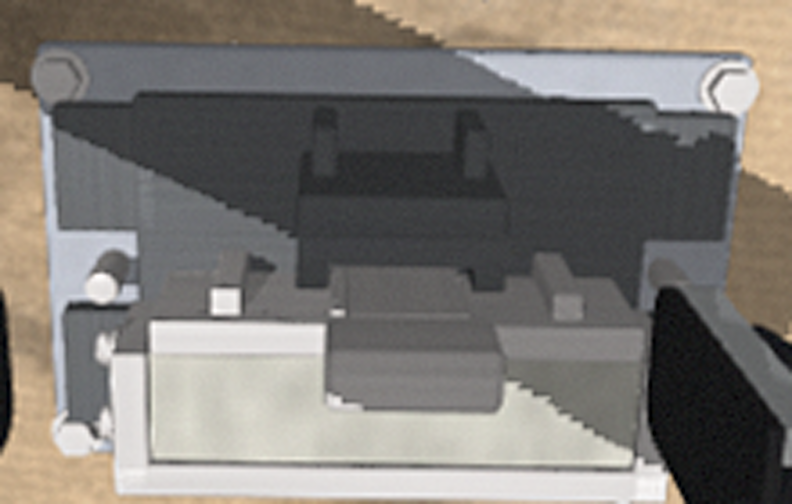

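Request:
jog_arm(
  targets=[
    {"x":-30,"y":11,"z":0,"wx":0,"wy":0,"wz":0},
    {"x":-29,"y":11,"z":0,"wx":0,"wy":0,"wz":0},
    {"x":0,"y":0,"z":30,"wx":0,"wy":0,"wz":0},
    {"x":0,"y":0,"z":30,"wx":0,"wy":0,"wz":0},
    {"x":0,"y":0,"z":0,"wx":0,"wy":0,"wz":0},
  ],
)

```text
clock: 3.8
tcp_pos: [557.7, -215.3, 166.0]
ee_rot: [-3.133, -0.005, 1.686]
ft_force: [-1.2, 1.2, -0.8]
grip_width: 1.001
grasp_force: 0.0
```

Run:
```python
from h import *
s=state(); print(s['clock'],s['tcp_pos'],s['ee_rot'])
p=shot('wrist'); save(p,'w3.png',(160,150,520,400),2.2)
c=R.from_euler('z',.105)
for z in (131,107):
  for a in (-23,23):
    for b in (-9,9): print(z,np.round(proj(p,np.array([561.5,-225,z])+c.apply([a,b,0]))))
```

```text
3.8 [ 557.73043629 -215.31803374  166.01707558] [-3.13333357 -0.0045815   1.68597709]
131 [290. 255.]
131 [290. 229.]
131 [361. 256.]
131 [362. 230.]
107 [294. 240.]
107 [294. 217.]
107 [357. 241.]
107 [358. 218.]
```

View pics/w3.png

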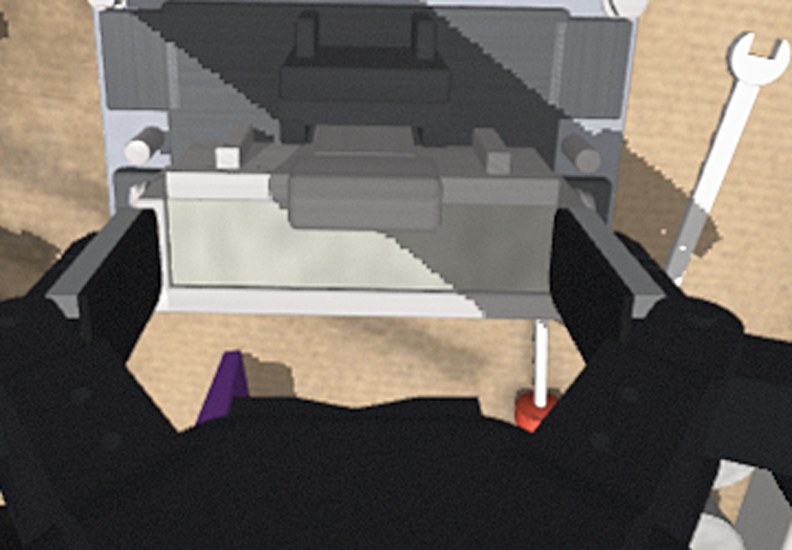

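Request:
jog_arm(
  targets=[
    {"x":-10,"y":2.6,"z":0,"wx":0,"wy":0,"wz":0.5},
    {"x":0,"y":0,"z":23,"wx":0,"wy":0,"wz":0},
    {"x":0,"y":0,"z":23,"wx":0,"wy":0,"wz":0},
    {"x":0,"y":0,"z":23,"wx":0,"wy":0,"wz":0},
    {"x":0,"y":0,"z":0,"wx":0,"wy":0,"wz":0},
  ],
)

```text
clock: 4.27
tcp_pos: [563.7, -226.8, 100.5]
ee_rot: [-3.139, -0.002, 1.676]
ft_force: [0.0, 1.3, -0.4]
grip_width: 1.002
grasp_force: 0.0
```

Request:
jog_arm(
  targets=[
    {"x":1.5,"y":-1.8,"z":3,"wx":0,"wy":0,"wz":0},
    {"x":0,"y":0,"z":0,"wx":0,"wy":0,"wz":0},
  ],
)

```text
clock: 4.43
tcp_pos: [563.7, -227.0, 101.3]
ee_rot: [3.139, 0.001, 1.676]
ft_force: [-0.1, 0.5, -0.2]
grip_width: 0.998
grasp_force: 0.0
```

Request:
jog_arm(
  targets=[
    {"x":0,"y":0,"z":0,"wx":0,"wy":0,"wz":0},
    {"x":0,"y":0,"z":0,"wx":0,"wy":0,"wz":0},
    {"x":0,"y":0,"z":0,"wx":0,"wy":0,"wz":0},
    {"x":0,"y":0,"z":0,"wx":0,"wy":0,"wz":0},
    {"x":0,"y":0,"z":0,"wx":0,"wy":0,"wz":0},
  ],
  gripper=1,
  squeeze=80,
)

```text
clock: 4.85
tcp_pos: [562.2, -227.1, 100.7]
ee_rot: [-3.141, -0.001, 1.675]
ft_force: [-3.5, 1.0, 7.6]
grip_width: 0.524
grasp_force: 82.5
```

Request:
jog_arm(
  targets=[
    {"x":0,"y":0,"z":0,"wx":0,"wy":0,"wz":0},
    {"x":0,"y":0,"z":0,"wx":0,"wy":0,"wz":0},
    {"x":0,"y":0,"z":0,"wx":0,"wy":0,"wz":0},
    {"x":0,"y":0,"z":0,"wx":0,"wy":0,"wz":0},
    {"x":0,"y":0,"z":0,"wx":0,"wy":0,"wz":0},
  ],
)

```text
clock: 5.27
tcp_pos: [562.2, -227.1, 100.7]
ee_rot: [-3.141, -0.001, 1.675]
ft_force: [-3.6, 0.3, 6.8]
grip_width: 0.527
grasp_force: 82.5
```

Request:
jog_arm(
  targets=[
    {"x":0,"y":2,"z":-1,"wx":0,"wy":0,"wz":0},
    {"x":0,"y":2,"z":-0.5,"wx":0,"wy":0,"wz":0},
    {"x":0,"y":0,"z":0,"wx":0,"wy":0,"wz":0},
  ],
)

```text
clock: 5.52
tcp_pos: [562.7, -227.0, 100.7]
ee_rot: [-3.134, -0.002, 1.674]
ft_force: [-9.1, 1.3, 5.1]
grip_width: 0.522
grasp_force: 82.6
```

Request:
jog_arm(
  targets=[
    {"x":0,"y":-2,"z":-0.5,"wx":0,"wy":0,"wz":0},
    {"x":0,"y":-2,"z":-0.5,"wx":0,"wy":0,"wz":0},
    {"x":0,"y":-2,"z":-0.5,"wx":0,"wy":0,"wz":0},
    {"x":0,"y":-2,"z":-0.5,"wx":0,"wy":0,"wz":0},
  ],
)

```text
clock: 5.85
tcp_pos: [561.6, -227.1, 101.3]
ee_rot: [3.135, 0.003, 1.676]
ft_force: [14.4, -4.8, -22.0]
grip_width: 0.525
grasp_force: 84.6
```

Request:
jog_arm(
  targets=[
    {"x":0,"y":-2,"z":1,"wx":0,"wy":0,"wz":0},
    {"x":0,"y":-3,"z":0,"wx":0,"wy":0,"wz":0},
    {"x":0,"y":-3,"z":0,"wx":0,"wy":0,"wz":0},
  ],
)

```text
clock: 6.1
tcp_pos: [560.2, -227.3, 102.3]
ee_rot: [3.122, 0.007, 1.677]
ft_force: [25.7, -3.7, -22.0]
grip_width: 0.524
grasp_force: 85.0
```

Request:
jog_arm(
  targets=[
    {"x":0,"y":4,"z":0,"wx":0,"wy":0,"wz":0},
    {"x":0,"y":4,"z":0,"wx":0,"wy":0,"wz":0},
    {"x":0,"y":4,"z":0,"wx":0,"wy":0,"wz":0},
    {"x":0,"y":4,"z":0,"wx":0,"wy":0,"wz":0},
  ],
)

```text
clock: 6.43
tcp_pos: [562.3, -227.0, 101.6]
ee_rot: [-3.132, -0.002, 1.675]
ft_force: [-16.0, 1.1, 9.1]
grip_width: 0.524
grasp_force: 89.4
```

Request:
jog_arm(
  targets=[
    {"x":0,"y":3,"z":-1,"wx":0,"wy":0,"wz":0},
    {"x":0,"y":3,"z":-1,"wx":0,"wy":0,"wz":0},
    {"x":0,"y":3,"z":-0.5,"wx":0,"wy":0,"wz":0},
  ],
)

```text
clock: 6.68
tcp_pos: [563.9, -226.8, 101.6]
ee_rot: [-3.118, -0.006, 1.673]
ft_force: [-25.2, -0.2, 4.6]
grip_width: 0.523
grasp_force: 89.5
```

Request:
jog_arm(
  targets=[
    {"x":0,"y":-5,"z":1,"wx":0,"wy":0,"wz":0},
    {"x":0,"y":-5,"z":0.5,"wx":0,"wy":0,"wz":0},
    {"x":0,"y":-5,"z":0,"wx":0,"wy":0,"wz":0},
    {"x":0,"y":-5,"z":0,"wx":0,"wy":0,"wz":0},
    {"x":0,"y":-4,"z":0,"wx":0,"wy":0,"wz":0},
  ],
)

```text
clock: 7.1
tcp_pos: [560.3, -227.2, 103.3]
ee_rot: [3.123, 0.006, 1.676]
ft_force: [25.8, -4.8, -22.4]
grip_width: 0.525
grasp_force: 86.5
```

Request:
jog_arm(
  targets=[
    {"x":0,"y":0,"z":1.5,"wx":0,"wy":0,"wz":0},
    {"x":0,"y":0,"z":0,"wx":0,"wy":0,"wz":0},
  ],
)

```text
clock: 7.27
tcp_pos: [560.3, -227.2, 102.5]
ee_rot: [3.124, 0.005, 1.677]
ft_force: [18.0, -4.7, -18.9]
grip_width: 0.523
grasp_force: 86.9
```

Request:
jog_arm(
  targets=[
    {"x":0,"y":5,"z":0,"wx":0,"wy":0,"wz":0},
    {"x":0,"y":5,"z":0,"wx":0,"wy":0,"wz":0},
    {"x":0,"y":5,"z":-1,"wx":0,"wy":0,"wz":0},
    {"x":0,"y":5,"z":-1.5,"wx":0,"wy":0,"wz":0},
    {"x":0,"y":5,"z":-1.5,"wx":0,"wy":0,"wz":0},
  ],
)

```text
clock: 7.68
tcp_pos: [564.5, -226.7, 102.4]
ee_rot: [-3.117, -0.006, 1.673]
ft_force: [-26.3, -1.2, 1.3]
grip_width: 0.522
grasp_force: 90.2
```

Request:
jog_arm(
  targets=[
    {"x":0,"y":3,"z":-0.8,"wx":1.5,"wy":0,"wz":0},
    {"x":0,"y":3,"z":-0.8,"wx":1.5,"wy":0,"wz":0},
    {"x":0,"y":2,"z":-0.5,"wx":1,"wy":0,"wz":0},
  ],
)

```text
clock: 7.93
tcp_pos: [570.7, -226.1, 103.1]
ee_rot: [-3.042, -0.006, 1.671]
ft_force: [-25.6, -1.0, -3.3]
grip_width: 0.525
grasp_force: 89.6
```

Request:
jog_arm(
  targets=[
    {"x":0,"y":-8,"z":1,"wx":-2,"wy":0,"wz":0},
    {"x":0,"y":-8,"z":1,"wx":-2,"wy":0,"wz":0},
    {"x":0,"y":-8,"z":1,"wx":-2,"wy":0,"wz":0},
    {"x":0,"y":-8,"z":0.8,"wx":-2,"wy":0,"wz":0},
  ],
)

```text
clock: 8.27
tcp_pos: [559.0, -227.2, 105.1]
ee_rot: [3.057, 0.004, 1.676]
ft_force: [20.0, -1.1, -9.9]
grip_width: 0.523
grasp_force: 88.7
```

Request:
jog_arm(
  targets=[
    {"x":0,"y":8,"z":-0.5,"wx":2,"wy":0,"wz":0},
    {"x":0,"y":8,"z":-1.5,"wx":2,"wy":0,"wz":0},
    {"x":0,"y":8,"z":-1.8,"wx":2,"wy":0,"wz":0},
    {"x":0,"y":8,"z":-1.8,"wx":2,"wy":0,"wz":0},
  ],
)

```text
clock: 8.6
tcp_pos: [570.9, -225.8, 106.9]
ee_rot: [-3.042, -0.006, 1.671]
ft_force: [-33.2, -0.9, 0.2]
grip_width: 0.522
grasp_force: 91.2
```

Request:
jog_arm(
  targets=[
    {"x":0,"y":-8,"z":0.5,"wx":-2,"wy":0,"wz":0},
    {"x":0,"y":-8,"z":1,"wx":-2,"wy":0,"wz":0},
    {"x":0,"y":-8,"z":0.5,"wx":-2,"wy":0,"wz":0},
    {"x":0,"y":-8,"z":0.5,"wx":-2,"wy":0,"wz":0},
  ],
)

```text
clock: 8.93
tcp_pos: [558.4, -226.9, 108.6]
ee_rot: [3.058, 0.003, 1.675]
ft_force: [19.9, -2.3, -11.8]
grip_width: 0.523
grasp_force: 89.6
```

Request:
jog_arm(
  targets=[
    {"x":0,"y":8,"z":-0.5,"wx":2,"wy":0,"wz":0},
    {"x":0,"y":8,"z":-1.8,"wx":2,"wy":0,"wz":0},
    {"x":0,"y":8,"z":-2,"wx":2,"wy":0,"wz":0},
    {"x":0,"y":8,"z":-2,"wx":2,"wy":0,"wz":0},
  ],
)

```text
clock: 9.27
tcp_pos: [571.3, -225.6, 111.3]
ee_rot: [-3.042, -0.006, 1.671]
ft_force: [-30.8, -2.5, -4.9]
grip_width: 0.523
grasp_force: 91.8
```

Request:
jog_arm(
  targets=[
    {"x":0,"y":-8,"z":0.5,"wx":-2,"wy":0,"wz":0},
    {"x":0,"y":-8,"z":1,"wx":-2,"wy":0,"wz":0},
  ],
)

```text
clock: 9.43
tcp_pos: [566.0, -226.1, 110.8]
ee_rot: [-3.134, -0.0, 1.675]
ft_force: [6.7, -1.0, -14.2]
grip_width: 0.52
grasp_force: 91.0
```

Request:
jog_arm(
  targets=[
    {"x":0,"y":-8,"z":0.5,"wx":-2,"wy":0,"wz":0},
    {"x":0,"y":-8,"z":0.5,"wx":-2,"wy":0,"wz":0},
  ],
)

```text
clock: 9.6
tcp_pos: [557.9, -226.7, 113.3]
ee_rot: [3.06, 0.003, 1.676]
ft_force: [17.7, -0.9, -11.6]
grip_width: 0.522
grasp_force: 91.1
```

Rising about 4 mm per cycle with the force in bounds, so I'll continue.

Request:
jog_arm(
  targets=[
    {"x":0,"y":8,"z":-0.5,"wx":2,"wy":0,"wz":0},
    {"x":0,"y":8,"z":-1.8,"wx":2,"wy":0,"wz":0},
    {"x":0,"y":8,"z":-2,"wx":2,"wy":0,"wz":0},
    {"x":0,"y":8,"z":-2,"wx":2,"wy":0,"wz":0},
  ],
)

```text
clock: 9.93
tcp_pos: [571.8, -225.4, 116.3]
ee_rot: [-3.044, -0.006, 1.671]
ft_force: [-28.6, -1.7, -6.1]
grip_width: 0.519
grasp_force: 92.3
```

Request:
jog_arm(
  targets=[
    {"x":0,"y":-8,"z":0.5,"wx":-2,"wy":0,"wz":0},
    {"x":0,"y":-8,"z":1,"wx":-2,"wy":0,"wz":0},
    {"x":0,"y":-8,"z":0.3,"wx":-2,"wy":0,"wz":0},
    {"x":0,"y":-8,"z":0.3,"wx":-2,"wy":0,"wz":0},
  ],
)

```text
clock: 10.27
tcp_pos: [557.0, -226.5, 118.5]
ee_rot: [3.061, 0.002, 1.676]
ft_force: [14.7, -0.3, -7.8]
grip_width: 0.522
grasp_force: 91.9
```

Request:
jog_arm(
  targets=[
    {"x":0,"y":8,"z":-0.5,"wx":2,"wy":0,"wz":0},
    {"x":0,"y":8,"z":-1.8,"wx":2,"wy":0,"wz":0},
    {"x":0,"y":8,"z":-2,"wx":2,"wy":0,"wz":0},
    {"x":0,"y":8,"z":-2,"wx":2,"wy":0,"wz":0},
  ],
)

```text
clock: 10.6
tcp_pos: [572.4, -225.2, 122.1]
ee_rot: [-3.045, -0.006, 1.672]
ft_force: [-27.8, -1.5, -3.6]
grip_width: 0.52
grasp_force: 92.3
```

Request:
jog_arm(
  targets=[
    {"x":0,"y":-8,"z":0.5,"wx":-2,"wy":0,"wz":0},
    {"x":0,"y":-8,"z":1,"wx":-2,"wy":0,"wz":0},
    {"x":0,"y":-8,"z":0.3,"wx":-2,"wy":0,"wz":0},
    {"x":0,"y":-8,"z":0.3,"wx":-2,"wy":0,"wz":0},
  ],
)

```text
clock: 10.93
tcp_pos: [555.7, -226.5, 124.1]
ee_rot: [3.064, 0.0, 1.676]
ft_force: [7.6, 1.0, -1.8]
grip_width: 0.52
grasp_force: 92.5
```

Request:
jog_arm(
  targets=[
    {"x":0,"y":8,"z":-1,"wx":2,"wy":0,"wz":0},
    {"x":0,"y":8,"z":-2,"wx":2,"wy":0,"wz":0},
    {"x":0,"y":8,"z":-2,"wx":2,"wy":0,"wz":0},
    {"x":0,"y":6,"z":-2,"wx":1.5,"wy":0,"wz":0},
  ],
)

```text
clock: 11.27
tcp_pos: [572.3, -225.1, 128.9]
ee_rot: [-3.057, -0.005, 1.673]
ft_force: [-21.9, -0.2, -3.5]
grip_width: 0.521
grasp_force: 92.5
```

Request:
jog_arm(
  targets=[
    {"x":0,"y":-7,"z":0,"wx":-2,"wy":0,"wz":0},
    {"x":0,"y":-7,"z":0,"wx":-1.5,"wy":0,"wz":0},
    {"x":0,"y":0,"z":-1,"wx":0,"wy":0,"wz":0},
  ],
)

```text
clock: 11.52
tcp_pos: [565.4, -225.9, 132.1]
ee_rot: [-3.139, -0.003, 1.673]
ft_force: [-0.7, -0.0, -3.4]
grip_width: 0.523
grasp_force: 92.7
```

Request:
jog_arm(
  targets=[
    {"x":0,"y":-2,"z":-3,"wx":0,"wy":0,"wz":0},
    {"x":0,"y":0,"z":-6,"wx":0,"wy":0,"wz":0},
    {"x":0,"y":0,"z":-8,"wx":0,"wy":0,"wz":0},
  ],
)

```text
clock: 11.77
tcp_pos: [566.8, -226.0, 150.8]
ee_rot: [3.141, 0.0, 1.676]
ft_force: [-0.3, -0.2, -2.1]
grip_width: 0.522
grasp_force: 92.7
```

Request:
jog_arm(
  targets=[
    {"x":0,"y":0,"z":-20,"wx":0,"wy":0,"wz":0},
    {"x":0,"y":0,"z":-20,"wx":0,"wy":0,"wz":0},
    {"x":0,"y":0,"z":-25,"wx":0,"wy":0,"wz":0},
    {"x":0,"y":0,"z":0,"wx":0,"wy":0,"wz":0},
  ],
)

```text
clock: 12.1
tcp_pos: [569.6, -227.9, 221.4]
ee_rot: [3.132, 0.004, 1.676]
ft_force: [1.5, -1.9, -0.9]
grip_width: 0.519
grasp_force: 93.1
```

Run:
```python
from h import *
s=state(); print(s['clock'],s['tcp_pos'],s['ee_rot'],s['joints'],s['ft_force'])
p=shot('wrist'); save(p,'w4.png')
q=shot('top')
for d in cut_out(q,'key_board')[:1]: 
    b=d['extent']; print(b)
for th in ['tin','marker']:
    e=spot_in(q,th)[0]['extent']; print(th,back(q,(e[0]+e[2])/2,(e[1]+e[3])/2,20))
```

```text
12.1 [ 569.58837534 -227.93366455  221.38547175] [3.13236752 0.00389044 1.67587811] [-0.3795859   0.31991551  0.88829246  1.59772954 -0.25560401  1.33532574
  0.64660128] [ 1.54968691 -1.88499758 -0.85513557]
[151.7, 133.4, 235.0, 203.3]
tin [356.94066739 -33.24977354  20.        ]Traceback (most recent call last):
  File "<stdin>", line 8, in <module>
IndexError: list index out of range
```

View pics/w4.png

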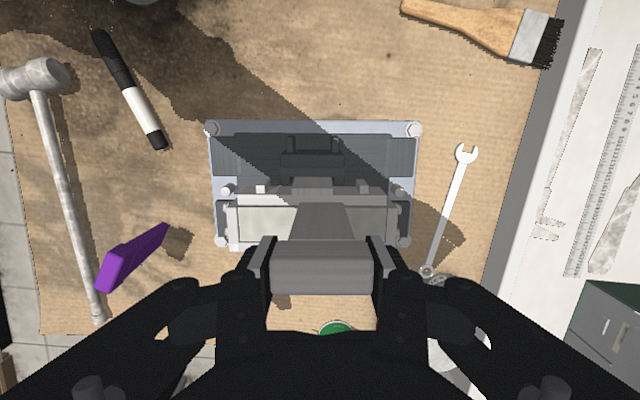

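The key is free and gripped, and the mould is sitting on its bed. Next I'll carry it to the clear bench at about (560,-20), turning a quarter turn on the way so the head will point to +x.

Request:
jog_arm(
  targets=[
    {"x":16,"y":2,"z":0,"wx":0,"wy":0,"wz":-7},
    {"x":16,"y":4,"z":0,"wx":0,"wy":0,"wz":-7},
    {"x":15,"y":5,"z":0,"wx":0,"wy":0,"wz":-7},
    {"x":14,"y":7,"z":0,"wx":0,"wy":0,"wz":-7},
    {"x":13,"y":9,"z":0,"wx":0,"wy":0,"wz":-7},
  ],
)

```text
clock: 12.77
tcp_pos: [565.6, -145.5, 213.6]
ee_rot: [-3.14, -0.002, 2.292]
ft_force: [-0.4, -0.0, -3.4]
grip_width: 0.522
grasp_force: 93.1
```

Request:
jog_arm(
  targets=[
    {"x":12,"y":11,"z":0,"wx":0,"wy":0,"wz":-7},
    {"x":11,"y":12,"z":0,"wx":0,"wy":0,"wz":-7},
    {"x":9,"y":13,"z":0,"wx":0,"wy":0,"wz":-7},
    {"x":7,"y":14,"z":0,"wx":0,"wy":0,"wz":-7},
    {"x":6,"y":15,"z":0,"wx":0,"wy":0,"wz":-7},
  ],
)

```text
clock: 13.18
tcp_pos: [566.3, -65.5, 213.7]
ee_rot: [-3.141, -0.002, 2.903]
ft_force: [0.2, 1.0, -2.7]
grip_width: 0.525
grasp_force: 93.1
```

Request:
jog_arm(
  targets=[
    {"x":4,"y":15,"z":0,"wx":0,"wy":0,"wz":-7},
    {"x":2,"y":16,"z":0,"wx":0,"wy":0,"wz":-7},
    {"x":0,"y":16,"z":0,"wx":0,"wy":0,"wz":-6},
    {"x":0,"y":0,"z":0,"wx":0,"wy":0,"wz":0},
    {"x":0,"y":0,"z":0,"wx":0,"wy":0,"wz":0},
  ],
)

```text
clock: 13.6
tcp_pos: [566.1, -17.8, 213.8]
ee_rot: [-3.141, -0.002, -3.037]
ft_force: [0.3, -0.8, -2.4]
grip_width: 0.519
grasp_force: 93.0
```

Request:
jog_arm(
  targets=[
    {"x":0,"y":0,"z":28,"wx":0,"wy":0,"wz":0},
    {"x":0,"y":0,"z":28,"wx":0,"wy":0,"wz":0},
    {"x":0,"y":0,"z":28,"wx":0,"wy":0,"wz":0},
    {"x":0,"y":0,"z":26,"wx":0,"wy":0,"wz":0},
    {"x":0,"y":0,"z":16,"wx":0,"wy":0,"wz":0},
  ],
)

```text
clock: 14.02
tcp_pos: [564.5, -20.6, 85.6]
ee_rot: [-3.14, -0.005, -3.041]
ft_force: [-1.5, -0.4, -2.5]
grip_width: 0.518
grasp_force: 93.0
```

Request:
jog_arm(
  targets=[
    {"x":0,"y":0,"z":0,"wx":0,"wy":7,"wz":0},
    {"x":0,"y":0,"z":0,"wx":0,"wy":7,"wz":0},
    {"x":0,"y":0,"z":0,"wx":0,"wy":7,"wz":0},
    {"x":0,"y":0,"z":0,"wx":0,"wy":7,"wz":0},
    {"x":0,"y":0,"z":0,"wx":0,"wy":0,"wz":0},
  ],
)

```text
clock: 14.43
tcp_pos: [567.0, -19.3, 80.7]
ee_rot: [-3.136, -0.503, -3.04]
ft_force: [-1.4, 1.0, -6.5]
grip_width: 0.521
grasp_force: 92.9
```

Request:
jog_arm(
  targets=[
    {"x":-2,"y":0,"z":4,"wx":0,"wy":0,"wz":0},
    {"x":-2,"y":0,"z":4,"wx":0,"wy":0,"wz":0},
    {"x":-2,"y":0,"z":3,"wx":0,"wy":0,"wz":0},
    {"x":0,"y":0,"z":0,"wx":0,"wy":0,"wz":0},
  ],
  squeeze=30,
)

```text
clock: 14.77
tcp_pos: [566.4, -19.1, 77.7]
ee_rot: [3.141, -0.486, -3.038]
ft_force: [0.6, 0.1, -2.8]
grip_width: 0.521
grasp_force: 92.9
```

Request:
jog_arm(
  targets=[
    {"x":-9,"y":0,"z":1,"wx":0,"wy":0,"wz":0},
    {"x":-9,"y":0,"z":1,"wx":0,"wy":0,"wz":0},
    {"x":-9,"y":0,"z":3,"wx":0,"wy":0,"wz":0},
    {"x":-9,"y":0,"z":3,"wx":0,"wy":0,"wz":0},
  ],
)

```text
clock: 15.1
tcp_pos: [597.2, -15.6, 58.0]
ee_rot: [3.141, -0.485, -3.036]
ft_force: [4.5, 2.8, 23.3]
grip_width: 0.521
grasp_force: 98.4
```

Request:
jog_arm(
  targets=[
    {"x":-8.5,"y":0,"z":5,"wx":0,"wy":0,"wz":0},
    {"x":-8.5,"y":0,"z":5,"wx":0,"wy":0,"wz":0},
    {"x":-6,"y":0,"z":5,"wx":0,"wy":0,"wz":0},
    {"x":0,"y":0,"z":0,"wx":0,"wy":0,"wz":0},
  ],
)

```text
clock: 15.43
tcp_pos: [616.6, -13.4, 34.3]
ee_rot: [-3.14, -0.471, -3.034]
ft_force: [14.2, 1.2, 19.6]
grip_width: 0.52
grasp_force: 106.5
```

Request:
jog_arm(
  targets=[
    {"x":-7,"y":0,"z":4,"wx":0,"wy":0,"wz":0},
    {"x":-7,"y":0,"z":5,"wx":0,"wy":0,"wz":0},
    {"x":-6,"y":0,"z":5,"wx":0,"wy":0,"wz":0},
    {"x":0,"y":0,"z":0,"wx":0,"wy":0,"wz":0},
  ],
)

```text
clock: 15.77
tcp_pos: [625.6, -12.4, 12.8]
ee_rot: [-3.14, -0.476, -3.035]
ft_force: [10.7, 2.1, 18.3]
grip_width: 0.521
grasp_force: 114.3
```

Request:
jog_arm(
  targets=[
    {"x":0,"y":0,"z":0,"wx":0,"wy":0,"wz":0},
    {"x":0,"y":0,"z":0,"wx":0,"wy":0,"wz":0},
    {"x":0,"y":0,"z":0,"wx":0,"wy":0,"wz":0},
    {"x":0,"y":0,"z":0,"wx":0,"wy":0,"wz":0},
    {"x":0,"y":0,"z":0,"wx":0,"wy":0,"wz":0},
  ],
  gripper=-1,
)

```text
clock: 16.18
tcp_pos: [618.7, -13.4, 6.3]
ee_rot: [-3.141, -0.489, -3.037]
ft_force: [-0.1, -0.4, -0.3]
grip_width: 1.001
grasp_force: 0.0
```

Request:
jog_arm(
  targets=[
    {"x":10,"y":0,"z":-20,"wx":0,"wy":0,"wz":0},
    {"x":15,"y":0,"z":-30,"wx":0,"wy":-7,"wz":0},
    {"x":20,"y":0,"z":-30,"wx":0,"wy":-7,"wz":0},
    {"x":20,"y":0,"z":-30,"wx":0,"wy":-7,"wz":0},
    {"x":20,"y":0,"z":-20,"wx":0,"wy":-6,"wz":0},
  ],
)

```text
clock: 16.6
tcp_pos: [585.2, -17.5, 156.5]
ee_rot: [-3.141, -0.01, -3.037]
ft_force: [0.2, -0.4, 2.9]
grip_width: 0.998
grasp_force: 0.0
```

Run:
```python
from h import *
s=state(); print(s['clock'],s['tcp_pos'],s['ee_rot'],s['joints'],s['ft_force'])
p=shot('wrist'); save(p,'w5.png')
for d in cut_out(p,'key')[:3]:
    m=np.argwhere(d['mask'])[:,::-1].astype(np.float32); r=cv2.minAreaRect(m); print(d['extent'],d['score'],r,[np.round(back(p,*x,12)) for x in cv2.boxPoints(r)])
```

```text
16.6 [585.22534987 -17.50659526 156.51606777] [-3.14087665 -0.00960546 -3.03726875] [-0.52130822  0.26522098  0.59242059  1.72450254 -0.15474947  1.20892626
  1.78640837] [ 0.24787013 -0.42214545  2.92376526]
[300.4, 153.2, 349.7, 254.1] 0.97 ((325.0, 202.0), (104.0, 46.0), 90.0) [array([549., -39.,  12.]), array([544.,   5.,  12.]), array([653.,  19.,  12.]), array([658., -30.,  12.])]
```

View pics/w5.png

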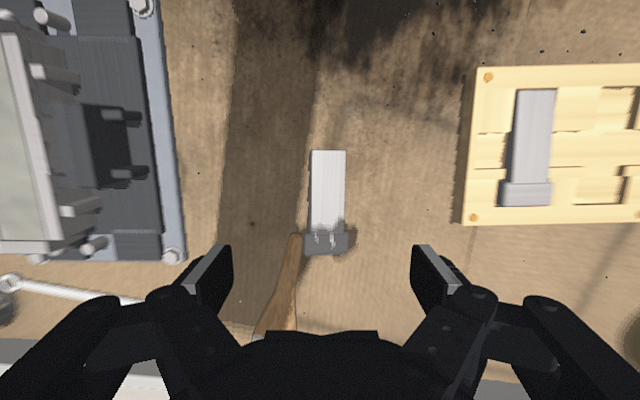

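The key lies flat and let go: shank at (328,192), head at (327,244), aligned with the tool, with the brush close beside the head. Now I'll grasp it across the shank.

Request:
jog_arm(
  targets=[
    {"x":-8,"y":3.5,"z":20,"wx":0,"wy":0,"wz":0},
    {"x":-8,"y":3.5,"z":25,"wx":0,"wy":0,"wz":0},
    {"x":0,"y":0,"z":25,"wx":0,"wy":0,"wz":0},
    {"x":0,"y":0,"z":10,"wx":0,"wy":0,"wz":0},
    {"x":0,"y":0,"z":0,"wx":0,"wy":0,"wz":0},
  ],
  gripper=-0.5,
  squeeze=50,
)

```text
clock: 17.12
tcp_pos: [594.3, -8.7, 69.9]
ee_rot: [-3.141, -0.026, -3.037]
ft_force: [-0.4, 0.4, 0.2]
grip_width: 0.756
grasp_force: 0.0
```

Run:
```python
from h import *
s=state(); print(s['clock'],s['tcp_pos'],s['ee_rot'],s['grip_width'])
p=shot('wrist')
for d in cut_out(p,'key')[:2]:
    m=d['mask']; print(d['extent'],d['score'])
    r=np.argwhere(m); 
    for v in np.linspace(r[:,0].min()+3,r[:,0].max()-3,8).astype(int):
        c=np.where(m[v])[0]; print(v,c.min(),c.max(),np.round(back(p,c.min(),v,12)[:2]),np.round(back(p,c.max(),v,12)[:2]))
    print(back(p,325,r[:,0].min(),10)[:2],back(p,325,r[:,0].max(),18)[:2])
```

```text
17.1167 [594.33175556  -8.66041955  69.8837618 ] [-3.14095204 -0.02648718 -3.03718226] 0.7556742565718403
```

Request:
jog_arm(
  targets=[
    {"x":-6.5,"y":0,"z":20,"wx":0,"wy":-1.4,"wz":0},
    {"x":0,"y":0,"z":22,"wx":0,"wy":0,"wz":0},
    {"x":0,"y":0,"z":18,"wx":0,"wy":0,"wz":0},
    {"x":0,"y":0,"z":6,"wx":0,"wy":0,"wz":0},
    {"x":0,"y":0,"z":0,"wx":0,"wy":0,"wz":0},
  ],
)

```text
clock: 17.63
tcp_pos: [602.9, -8.1, 6.8]
ee_rot: [-3.141, 0.004, -3.037]
ft_force: [0.8, -0.6, 0.6]
grip_width: 0.748
grasp_force: 0.0
```

Request:
jog_arm(
  targets=[
    {"x":1,"y":-1,"z":5,"wx":0,"wy":0,"wz":0},
    {"x":0,"y":0,"z":0,"wx":0,"wy":0,"wz":0},
  ],
)

```text
clock: 17.8
tcp_pos: [603.2, -9.3, 3.1]
ee_rot: [-3.141, 0.007, -3.037]
ft_force: [0.3, 0.4, 0.6]
grip_width: 0.751
grasp_force: 0.0
```

Request:
jog_arm(
  targets=[
    {"x":0,"y":0,"z":0,"wx":0,"wy":0,"wz":0},
    {"x":0,"y":0,"z":0,"wx":0,"wy":0,"wz":0},
    {"x":0,"y":0,"z":0,"wx":0,"wy":0,"wz":0},
    {"x":0,"y":0,"z":0,"wx":0,"wy":0,"wz":0},
    {"x":0,"y":0,"z":0,"wx":0,"wy":0,"wz":0},
  ],
  gripper=1,
  squeeze=50,
)

```text
clock: 18.22
tcp_pos: [603.1, -8.8, 3.1]
ee_rot: [3.141, 0.007, -3.037]
ft_force: [-1.0, -0.6, 6.2]
grip_width: 0.389
grasp_force: 49.7
```

Request:
jog_arm(
  targets=[
    {"x":0,"y":0,"z":-15,"wx":0,"wy":0,"wz":0},
    {"x":0,"y":0,"z":-30,"wx":0,"wy":0,"wz":0},
    {"x":0,"y":0,"z":-35,"wx":0,"wy":0,"wz":0},
    {"x":0,"y":0,"z":-35,"wx":0,"wy":0,"wz":0},
    {"x":0,"y":0,"z":-25,"wx":0,"wy":0,"wz":0},
  ],
)

```text
clock: 18.63
tcp_pos: [602.0, -9.2, 144.4]
ee_rot: [-3.141, 0.007, -3.037]
ft_force: [1.3, 0.8, -2.9]
grip_width: 0.386
grasp_force: 51.0
```

Request:
jog_arm(
  targets=[
    {"x":11,"y":33,"z":0,"wx":0,"wy":0,"wz":0},
    {"x":11,"y":33,"z":0,"wx":0,"wy":0,"wz":0},
    {"x":11,"y":33,"z":0,"wx":0,"wy":0,"wz":0},
    {"x":11,"y":33,"z":0,"wx":0,"wy":0,"wz":0},
    {"x":11,"y":34,"z":0,"wx":0,"wy":0,"wz":0},
  ],
)

```text
clock: 19.05
tcp_pos: [528.1, 151.2, 141.1]
ee_rot: [-3.141, 0.004, -3.038]
ft_force: [0.9, -0.0, -2.8]
grip_width: 0.388
grasp_force: 50.9
```

Request:
jog_arm(
  targets=[
    {"x":0,"y":0,"z":0,"wx":0,"wy":0,"wz":0},
    {"x":0,"y":0,"z":0,"wx":0,"wy":0,"wz":0},
  ],
)

```text
clock: 19.22
tcp_pos: [527.8, 153.3, 140.9]
ee_rot: [3.141, 0.003, -3.031]
ft_force: [0.0, -1.5, -2.4]
grip_width: 0.39
grasp_force: 50.9
```

Run:
```python
from h import *
s=state(); print(s['clock'],s['tcp_pos'],s['ee_rot'],s['grip_width'],s['joints'],s['ft_force'])
p=shot('wrist'); save(p,'w6.png',(240,80,640,380),2)
import pickle; pickle.dump(p,open('p6.pkl','wb'))
```

```text
19.2167 [527.82754655 153.29454068 140.94669466] [ 3.14125123  0.00329205 -3.03120632] 0.38960818522604923 [-0.77685928  0.17826991  0.49422215  1.83654248 -0.09217538  1.14602683
  1.42970242] [ 0.00673984 -1.47826439 -2.35731388]
```

View pics/w6.png

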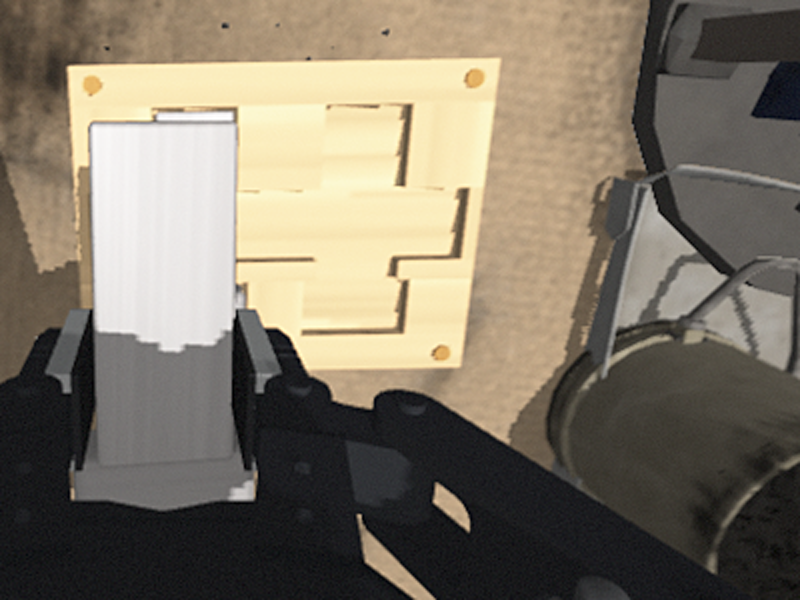

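The pocket's wide end is at the bottom of the crop (302–408, 280–333), toward world +x, so the key's head already points the right way. The tip end is at row 104. The held key's tip edge runs (90–237, 123) in the crop.

Run:
```python
from h import *; import pickle
p=pickle.load(open('p6.pkl','rb')); s=p['st']
f=lambda u,v,z: back(p,240+u/2,80+v/2,z)[:2]
tl,tr,hl,hr=f(326,104,20),f(411,104,20),f(302,333,20),f(408,333,20)
print('pocket ends',tl,tr,hl,hr,np.linalg.norm(tl-tr),np.linalg.norm(hl-hr))
a,b=(tl+tr)/2,(hl+hr)/2; print('mid',(a+b)/2,'len',np.linalg.norm(b-a),'ang',np.arctan2(*(b-a)[::-1]))
c=[f(*x,20) for x in [(67,66),(500,58),(462,368)]]
print('corners',c,'ctr',(c[0]+c[2])/2,'ang',np.arctan2(*(c[1]-c[2])[::-1])+np.pi,'edge',np.linalg.norm(c[0]-c[1]),np.linalg.norm(c[1]-c[2]))
z0=s['tcp_pos'][2]-3.1
t1,t2=f(90,124,z0+10),f(237,124,z0+10); k1,k2=f(98,465,z0+17.5),f(234,465,z0+17.5)
print('key tip',t1,t2,np.linalg.norm(t1-t2),'shank end',k1,k2,np.linalg.norm(k1-k2))
A,B=(t1+t2)/2,(k1+k2)/2; print('len',np.linalg.norm(B-A)); th=np.arctan2(*(B-A)[::-1]); print('ang',th)
m=A+52.5*np.array([np.cos(th),np.sin(th)]); print('keymid',m,'tcp',s['tcp_pos'])
```

```text
pocket ends [465.82248379 218.78763013] [461.76459758 255.44832644] [573.55628899 227.09296772] [567.91729778 277.95316854] 36.88459155938441 51.17185017239925
mid [517.26516703 244.82052321] len 108.04710126388383 ang 0.14306507373656943
corners [array([462.36619304, 105.98812655]), array([438.84469048, 288.82826668]), array([583.33413036, 308.42998707])] ctr [522.8501617  207.20905681] ang 0.1348387810381979 edge 184.34689562071463 145.81298185341728
key tip [473.50852158 131.81692214] [469.86199545 164.75685982] 33.14116242799844 shank end [556.76056319 141.18536102] [552.99250416 175.13212804] 34.155252305945695
len 83.77494706020424
ang 0.11811220627904537
keymid [523.81948359 154.47337429] tcp [527.82754655 153.29454068 140.94669466]
```

Request:
jog_arm(
  targets=[
    {"x":-1,"y":30,"z":0,"wx":0,"wy":0,"wz":-0.9},
    {"x":-1,"y":30,"z":0,"wx":0,"wy":0,"wz":0},
    {"x":-1.5,"y":30,"z":20,"wx":0,"wy":0,"wz":0},
    {"x":0,"y":0,"z":30,"wx":0,"wy":0,"wz":0},
    {"x":0,"y":0,"z":30,"wx":0,"wy":0,"wz":0},
  ],
)

```text
clock: 19.68
tcp_pos: [524.1, 241.7, 61.4]
ee_rot: [3.141, 0.007, -3.019]
ft_force: [0.6, -1.1, -3.6]
grip_width: 0.389
grasp_force: 50.9
```

Request:
jog_arm(
  targets=[
    {"x":0,"y":0,"z":12,"wx":0,"wy":0,"wz":0},
    {"x":0,"y":0,"z":0,"wx":0,"wy":0,"wz":0},
  ],
)

```text
clock: 19.85
tcp_pos: [521.3, 237.0, 46.2]
ee_rot: [-3.137, -0.001, -3.024]
ft_force: [-0.7, -0.0, -2.4]
grip_width: 0.389
grasp_force: 50.9
```

Request:
jog_arm(
  targets=[
    {"x":-1,"y":6.5,"z":0,"wx":0,"wy":0,"wz":-0.3},
    {"x":0,"y":0,"z":8,"wx":0,"wy":0,"wz":0},
    {"x":0,"y":0,"z":0,"wx":0,"wy":0,"wz":0},
  ],
)

```text
clock: 20.1
tcp_pos: [524.4, 247.4, 42.6]
ee_rot: [3.141, 0.007, -3.016]
ft_force: [-1.0, -0.4, -3.1]
grip_width: 0.383
grasp_force: 50.9
```

Request:
jog_arm(
  targets=[
    {"x":0,"y":0,"z":0,"wx":0,"wy":0,"wz":0},
    {"x":0,"y":0,"z":0,"wx":0,"wy":0,"wz":0},
    {"x":0,"y":0,"z":0,"wx":0,"wy":0,"wz":0},
    {"x":0,"y":0,"z":0,"wx":0,"wy":0,"wz":0},
  ],
)

```text
clock: 20.43
tcp_pos: [523.9, 246.9, 42.4]
ee_rot: [3.141, 0.006, -3.016]
ft_force: [0.2, -0.3, -2.9]
grip_width: 0.387
grasp_force: 50.9
```

Run:
```python
from h import *; import pickle
for i in range(2):
    p=shot('wrist'); s=p['st']; print(s['tcp_pos'],s['ee_rot'])
save(p,'w7.png',(290,140,490,290),4); pickle.dump(p,open('p7.pkl','wb'))
```

```text
[523.87699693 246.88924902  42.4469537 ] [ 3.14125612  0.00600374 -3.01622812]
[523.77664631 246.83450796  42.30254567] [ 3.1414019   0.00575015 -3.01623551]
```

Request:
jog_arm(
  targets=[
    {"x":2.5,"y":-3,"z":4,"wx":0,"wy":0,"wz":0},
    {"x":0,"y":0,"z":5,"wx":0,"wy":0,"wz":0},
    {"x":0,"y":0,"z":0,"wx":0,"wy":0,"wz":0},
    {"x":0,"y":0,"z":0,"wx":0,"wy":0,"wz":0},
  ],
)

```text
clock: 20.87
tcp_pos: [520.9, 243.1, 32.2]
ee_rot: [-3.141, 0.004, -3.016]
ft_force: [-0.5, -0.1, -1.7]
grip_width: 0.389
grasp_force: 50.9
```

Run:
```python
from h import *
p=shot('wrist'); s=p['st']; print(s['tcp_pos'],s['ee_rot'])
save(p,'w8.png',(220,100,440,265),3.6)
th=.132; c=np.array([517.6,244.8]); e=np.array([np.cos(th),np.sin(th)]); n=np.array([-e[1],e[0]])
for a,b in [(-54.5,-19),(-54.5,19),(-17,-48),(-17,48),(17,48)]: print(a,b,np.round((proj(p,[*(c+a*e+b*n),20])-[220,100])*3.6))
```

```text
[520.93456977 243.13807535  32.15133309] [-3.14082921  0.00390145 -3.01625912]
-54.5 -19 [236. 132.]
-54.5 19 [503. 130.]
-17 -48 [ 55. 385.]
-17 48 [688. 381.]
17 48 [672. 585.]
```

View pics/w8.png

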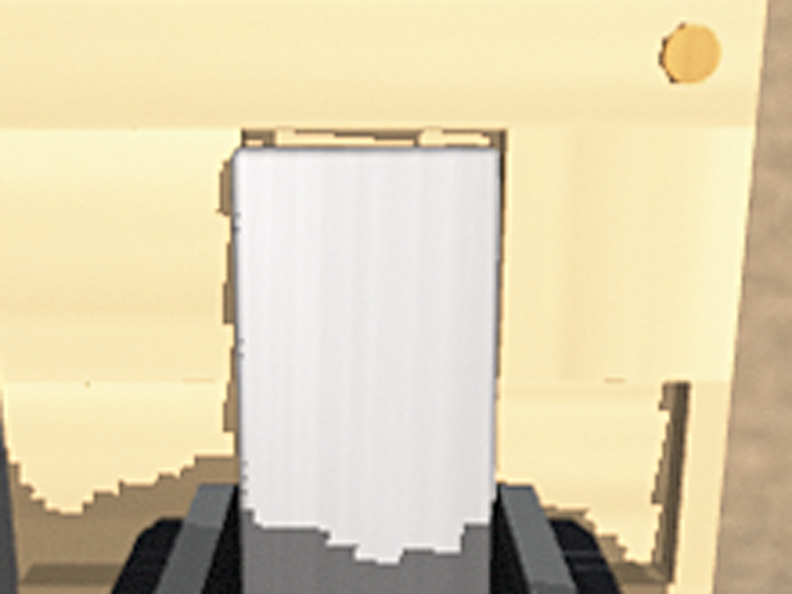

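Run:
```python
from h import *
p=shot('wrist'); s=p['st']; print(s['tcp_pos'])
f=lambda u,v,z: back(p,220+u/3.6,100+v/3.6,z)[:2]
P=(f(242,129.5,20)+f(507,129.5,20))/2; z=s['tcp_pos'][2]-3.1+10; K=(f(234,150,z)+f(498,150,z))/2
e=np.array([np.cos(.132),np.sin(.132)]);n=np.array([-e[1],e[0]])
d=P+2*e-K; print('key must move along e,n:',d@e,d@n)
k=(f(243,590,z+6)+f(491,590,z+6))/2; print('key ang',np.arctan2(*(k-K)[::-1]))
```

```text
[521.28591543 243.38143565  32.50789288]
key must move along e,n: 0.7294839782779841 1.2257347262597942
key ang 0.12801788541806958
```

Request:
jog_arm(
  targets=[
    {"x":-0.8,"y":1.3,"z":4,"wx":0,"wy":0,"wz":-0.2},
    {"x":0,"y":0,"z":4,"wx":0,"wy":0,"wz":0},
    {"x":0,"y":0,"z":0,"wx":0,"wy":0,"wz":0},
    {"x":0,"y":0,"z":0,"wx":0,"wy":0,"wz":0},
  ],
)

```text
clock: 21.3
tcp_pos: [521.8, 244.8, 24.4]
ee_rot: [-3.141, 0.004, -3.012]
ft_force: [0.2, -0.5, -2.3]
grip_width: 0.39
grasp_force: 50.9
```

Request:
jog_arm(
  targets=[
    {"x":0,"y":0,"z":3,"wx":0,"wy":0,"wz":0},
    {"x":0,"y":0,"z":3,"wx":0,"wy":0,"wz":0},
    {"x":0,"y":0,"z":3,"wx":0,"wy":0,"wz":0},
    {"x":0,"y":0,"z":0,"wx":0,"wy":0,"wz":0},
  ],
)

```text
clock: 21.63
tcp_pos: [522.2, 244.9, 15.5]
ee_rot: [-3.141, 0.005, -3.013]
ft_force: [-0.1, 0.3, -2.3]
grip_width: 0.385
grasp_force: 50.9
```

Request:
jog_arm(
  targets=[
    {"x":0,"y":0,"z":1.5,"wx":0,"wy":0,"wz":0},
    {"x":0,"y":0,"z":0,"wx":0,"wy":0,"wz":0},
  ],
)

```text
clock: 21.8
tcp_pos: [522.3, 245.0, 15.2]
ee_rot: [3.141, 0.005, -3.013]
ft_force: [-1.9, -1.5, 3.9]
grip_width: 0.388
grasp_force: 51.1
```

Request:
jog_arm(
  targets=[
    {"x":0,"y":0,"z":0,"wx":0,"wy":0,"wz":0},
    {"x":0,"y":0,"z":0,"wx":0,"wy":0,"wz":0},
    {"x":0,"y":0,"z":0,"wx":0,"wy":0,"wz":0},
    {"x":0,"y":0,"z":0,"wx":0,"wy":0,"wz":0},
  ],
  gripper=-0.1,
)

```text
clock: 22.13
tcp_pos: [522.3, 245.0, 14.4]
ee_rot: [-3.142, 0.006, -3.012]
ft_force: [0.5, -0.6, 0.9]
grip_width: 0.549
grasp_force: 0.0
```

Request:
jog_arm(
  targets=[
    {"x":0,"y":0,"z":-8,"wx":0,"wy":0,"wz":0},
    {"x":0,"y":0,"z":-20,"wx":0,"wy":0,"wz":0},
    {"x":0,"y":0,"z":-30,"wx":0,"wy":0,"wz":0},
    {"x":0,"y":-10,"z":-35,"wx":0,"wy":0,"wz":0},
    {"x":0,"y":-20,"z":-35,"wx":0,"wy":0,"wz":0},
  ],
)

```text
clock: 22.55
tcp_pos: [524.4, 217.5, 143.8]
ee_rot: [3.141, 0.005, -3.008]
ft_force: [1.3, 0.3, -0.1]
grip_width: 0.552
grasp_force: 0.0
```

Run:
```python
from h import *
p=shot('wrist'); s=p['st']; print(s['clock'],s['tcp_pos'],s['ft_force'],s['grip_width'])
for d in cut_out(p,'key')[:3]:
    r=cv2.minAreaRect(np.argwhere(d['mask'])[:,::-1].astype(np.float32)); b=cv2.boxPoints(r)
    print(d['score'],d['extent'],r[1],r[2],*[np.round(back(p,*x,z)) for x in [r[0]] for z in (20,27)],[np.round(back(p,*x,25)[:2]) for x in b])
q=shot('top')
for th in ['tin','marker','mould']:
    for d in spot_in(q,th)[:1]: print(th,d['extent'],d['score'])
```

```text
22.55 [524.36336836 217.52385802 143.8422969 ] [ 1.32435238  0.32787131 -0.1028977 ] 0.5524374805212826
0.68 [324.9, 131.0, 375.3, 246.7] (113.0, 49.0) 90.0 [517. 245.  20.] [515. 244.  27.] [array([469., 215.]), array([463., 257.]), array([567., 276.]), array([573., 230.])]
tin [341.4, 103.7, 407.5, 204.7] 0.73
marker [311.0, 221.2, 360.2, 249.5] 0.8
mould [341.4, 105.1, 404.3, 204.2] 0.97
```

```bash
python3 -c "
from workcell import *
print(close_job())"
```

```text
the job is handed in; nothing more can be done
None
```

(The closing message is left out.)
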